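# Clamp the end cap of a glass-transport case with its draw latch

### The arm

A 6-joint arm with a two-finger parallel gripper is mounted at the origin on the work surface. World frame = base frame: x ahead of the robot, y to its left, z up, the work surface at z = 0. Lengths are in mm, angles in rad, forces in N, time in s.
With the tool pointing down it reaches from about 300 to 825 mm from the base axis. Payload 5.4 kg.
Tool frame: the origin (TCP) lies between the finger pads; the fingertips stand 8 mm ahead of it and the grasp point (between the pads) lies 11 mm behind it; z points along the fingers, y is the line along which they close (so a half turn about z gives the same grasp; the last joint's range is limited). The gripper opens to 92 mm and grips with 3 to 60 N. Pads are 20 mm wide; open, the fingers measure 128 mm over their backs; the gripper's body (75 mm by 189 mm) begins 69 mm behind the grasp point.
Start: joints at [-1.393, 0.158, 1.597, -0, 1.386, -0.21], TCP at [217.413, -532.295, 222.601] pointing down, gripper open.
Joint ranges: [-2.91, 2.91], [-0.94, 2.29], [0.18, 2.7], [-1.29, 4.43], [0.17, 2.64], [-3, 3]. Speed limits (rad/s): [2.57, 2.57, 3.14, 3.14, 3.14, 3.14].

### API

Orientations are given as a 3x3 rotation matrix whose columns are the frame's x, y, z axes.
In Python, from station import read_state, imaging, workorder gives the robot as it stands.
- The arm moves only by the tool move_arm, never from a script. Its argument "plan" is a list of rows, each a list of 7 numbers: the shift along the world's x, y, z in units of 50 mm (1.0 is 50 mm), then the turn, a rotation vector about the world's x, y, z in units of 90 degrees (1.0 is 90 degrees), then the opening, from -1 (shut) to 1 (fully open), so that 0 is half open. A call has 1 to 20 rows; each row shifts and turns the commanded pose from where the row before left it; what a row does not reach is not made up. A row lasts 1/8 s, in which the tool goes at most 62.5 mm and 10.7 degrees, less where a joint would pass 70% of its speed; a pose out of reach is approached as far as the arm can. A call with a number of a shift or a turn outside -1 to 1 is refused whole. A call with a gripper value outside its range is refused whole. The fingers move at their own pace and stop on an object; "squeeze" is the grip in N (left out, the last holds). Time passes only in rows, so rows that do not move let the fingers close. It gives the time, the measured TCP pose, the force, the opening and the grip force at its end, in the units of the state.
- read_state(): the state, without advancing time (a new reading comes with each control period).
- imaging.get_image(name): name is "side" or "top"; returns the picture (384x512x3 uint8, blue, green, red); there is no depth.
- imaging.camera_info(name): a dict with "fx", "fy", "cx", "cy" (pixels), "R" (3x3) and "t" (3): a world point X has camera coordinates R X + t. Camera axes: x right, y down, z forward; pixel columns grow to the right and rows downward; lengths in mm; the calibration is good to about 2 mm. A picture is of the moment at which its call begins. camera_info takes no time and is no camera call.
- workorder.job_done(): hands the job in; it is judged then, once.
The state is a dict: "clock": time; "qpos": joint angles; "joint_vel": joint speeds; "tau": joint torques, N m; "eef_pos": TCP position; "tcp_rot": TCP orientation; "force": force on the tool from outside, world axes, zero at the start; "moment": the same for the moment, N m; "gripper_width": finger opening in mm; "grasp_force": force on a finger pad.
Only numpy, scipy, OpenCV 4.12 (cv2) and the standard library are available. Lean on these libraries where they do the work, as an engineer would, in place of code of your own. Each camera call takes 0.05 s, during which the arm holds its last target. There are 200 camera calls.

### The job

Close the end cap of the glass case with the draw latch on its top: set the latch's cross bar over the keeper on the cap so that it hooks under the keeper's nose, then swing the lever back past centre and press it down until it is felt to sit on its rubber rest, so that the cap is drawn fully shut. Press the lever with no more than 15 N, and leave the carton, the jar and the tape core beside the case where they are.

Things in the scene. Friction and masses are not known exactly. Their poses are not given: they have to be found in the camera images.
- case: Fixed plywood glass case, 200 mm wide, flat top 70 mm above the bench. Origin: on the bench, right under the lever's pivot, which is 98 mm up and turns about the case's y. x runs along the case towards the end cap, z up. Case from x = -220 to 45 mm, then the cap, of equal width and height, to about 140. Latch, keeper and rest stand on the top on the line y = 0.
- lever (a joint): Angle (rad) of the latch lever: 0 at its forward stop, leaning to the cap 0.611 rad above level; grows as it swings up and back away from the cap (upright 0.96, level pointing away 2.53). Stiff hinge, 0.10 N m: stays where left. Hooked, with the cap shut, dead centre is near 2.38; beyond it the lever must still be pushed down to its rest. Pushing near its end takes only 2 to 5 N.
- handle_end (a point): Centre of the free end of the lever's handle: flat steel with a black grip, 22 mm wide, 10 mm thick, from 6 to 112 mm from the pivot.
- rest_foot (a point): Point on the case top under the lever's rest: a round springy rubber buffer 20 mm across, 90 mm behind the pivot, about 10 N per mm. Its height (12 to 31 mm) was set by hand and is not measured: the closing handle meets it somewhere between lever 2.43 and 2.64, to be found by feel.
- pin (a point): Centre of the pin on the lever, 18 mm from the pivot on the handle's line, on which the bail (two parallel legs with the cross bar) hangs. Its hinge is stiff, 0.05 N m: the bar stays up or down where left, and turning the lever carries the bail round with it unless something holds the bar.
- bar_mid (a point): Middle of the cross bar: round steel, 8 mm thick, 152 mm long, along the case's y, on two legs 24 mm either side of this point. Pin to bar centre 101 mm; under load the legs stretch on inner springs (4 N preload, 4 N per mm, up to 8 mm). Drawing the bar by hand turns the lever, which takes 8 to 20 N, the most with the cap shut.
- bar_end_a (a point): Middle of the bar's free end on the case's +y side, 62 mm from the bar's middle, outside the legs: clear to pinch from above.
- bar_end_b (a point): The same on the case's -y side.
- keeper (a point): Centre of the bar when hooked; moves with the cap, axes as the case. Keeper: hook 24 mm wide; its post's far face is 4 mm nearer the lever than this point, its nose juts 5 mm out from that face, underside 7 and top 11 mm above this point. Base plate top 6.5 mm below it (bar lying there: centre 2.5 mm below this point), reaching 28 mm past it; cap top beside it 13 mm below.
- cap (a joint): Gap (m) between end cap and case, 0 fully shut. The cap slides along the case's x on guide rods (6 N of friction); pulling the keeper towards the lever shuts it. The bar goes in from beyond the nose: down onto the base plate, then back towards the lever under the nose.
- carton: Cardboard box 100 x 75 x 85 mm by the case, to be left alone. Origin under its centre.
- jar: Glass jar 60 mm across, 90 mm high, by the case, to be left alone. Origin under its centre.
- tape: Cardboard tape core 90 mm across, 24 mm high, lying by the case, to be left alone. Origin under its centre.

How it is judged:
By the outcome, as a careful person would: the job done as asked, in the order asked, and still so for the second after the job is handed in, with the robot touching nothing.
It also fails if it takes over 64 s, if anything falls off the work surface, if the arm or the gripper's body presses on something with over 40 N, if the wrist force passes 120 N, or if a joint passes its speed limit or range.

## Working session

There is one attempt and no reset: what is moved stays moved. The work goes in short steps, Python scripts to look and compute and a tool call to move; the robot and the scene stay as the last step left them, time stands still between calls to the robot, and variables do not carry over. Pictures are saved under pics/ and viewed, at most 10 in all, crops included, and the job is handed in when it is done.

Besides the shell and the picture viewer there is one more tool, called as a command line: name --pt "numbers of a row" for each row, then --argument value for the rest. move_arm: Moves the arm, as the interface text tells. Its arguments: {"type":"object","properties":{"plan":{"type":"array"},"squeeze":{"type":"number"}},"required":["plan"]}

```bash
mkdir -p pics
python3 - <<'E'
from station import read_state, imaging
import cv2,json
for n in("side","top"):
    cv2.imwrite(f"pics/{n}0.png",imaging.get_image(n)); c=imaging.camera_info(n); print(n,{k:(v.tolist() if hasattr(v,'tolist') else v) for k,v in c.items()})
s=read_state();print(s)
E
```

```text
side {'fx': 364.5763110835204, 'fy': 364.5763110835204, 'cx': 261.54685979551437, 'cy': 188.8679016940216, 'R': [[-0.8049991447375976, -0.5932684583730111, 0.0029855102491047857], [-0.3569407373735346, 0.4802969350714316, -0.8011917149872598], [0.4738878421894512, -0.6460242955653448, -0.5984003029447145]], 't': [512.703371365554, 276.63411996237744, 488.05314853525675]}
top {'fx': 499.8476136466174, 'fy': 499.8476136466174, 'cx': 261.4161176310938, 'cy': 188.71011546978355, 'R': [[0.025752743699473214, -0.9996514120593764, 0.0058181233781835155], [-0.9778009989461767, -0.02639965102212546, -0.20786597818250324], [0.20794711503603067, -0.0003358475912056214, -0.9781400127561427]], 't': [26.313727132385488, 647.451797483407, 886.6422396826333]}
{'clock': 0.1, 'qpos': array([-1.39311423e+00,  1.58987414e-01,  1.59810814e+00,  3.19774275e-06,
        1.38622198e+00, -2.10134751e-01]), 'joint_vel': array([ 0.00016774, -0.00126529, -0.00223246,  0.00085149,  0.00193926,
        0.00101402]), 'tau': array([ 1.39166736e-03, -3.86505139e+01, -3.22958529e+01,  7.03472737e-02,
        3.38784058e-02, -4.58813156e-05]), 'eef_pos': array([ 217.30812654, -531.74861455,  221.71568264]), 'tcp_rot': array([[ 9.25737142e-01,  3.78167494e-01, -3.01775766e-04],
       [ 3.78167440e-01, -9.25735655e-01,  1.69827638e-03],
       [ 3.62868337e-04, -1.68627930e-03, -9.99998512e-01]]), 'force': array([ 0.05780281, -0.7261649 ,  0.12030459]), 'moment': array([-0.03807905,  0.024284  , -0.00398654]), 'grasp_force': 0.0, 'gripper_width': 92.04954210664903}
```

View pics/side0.png

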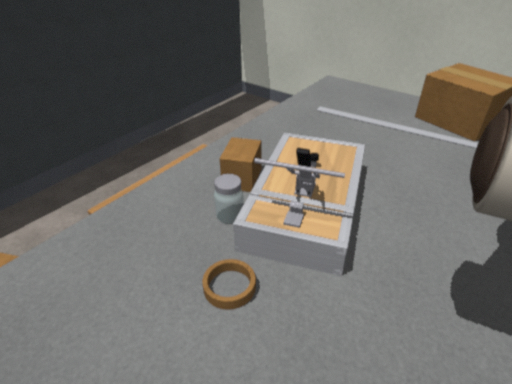

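View pics/top0.png

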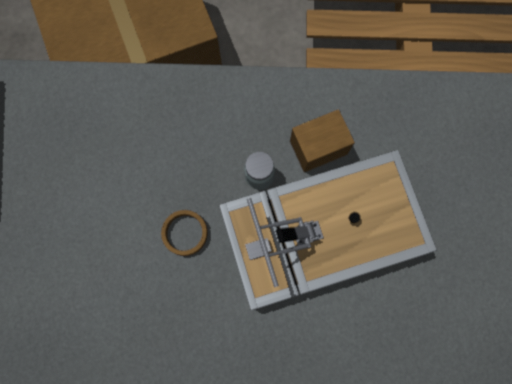

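Run:
```python
import cv2
a=cv2.imread("pics/side0.png")[120:280,190:390];b=cv2.imread("pics/top0.png")[140:315,215:440]
cv2.imwrite("pics/s1.png",cv2.resize(a,(750,600),interpolation=cv2.INTER_CUBIC))
cv2.imwrite("pics/t1.png",cv2.resize(b,None,fx=3.4,fy=3.4,interpolation=cv2.INTER_CUBIC))
```

```text
(no output)
```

View pics/s1.png

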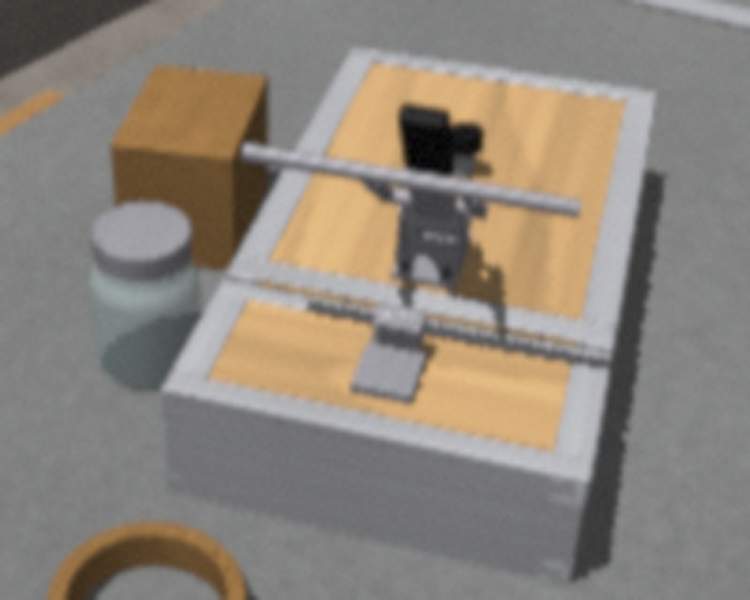

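View pics/t1.png

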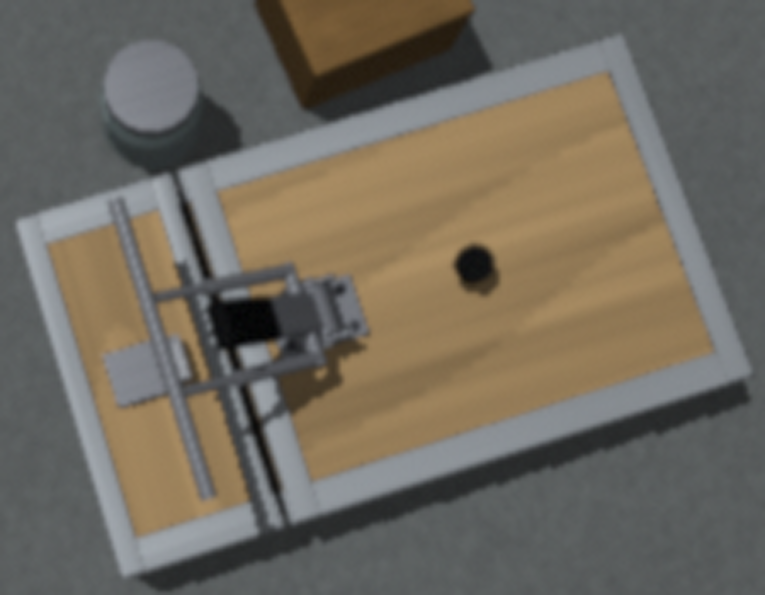

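```bash
cat > h.py <<'E'
import numpy as np
from station import read_state, imaging
C={n:imaging.camera_info(n) for n in("side","top")}
def ray(n,p):
    c=C[n];R=np.array(c["R"]);t=np.array(c["t"])
    d=R.T@np.array([(p[0]-c["cx"])/c["fx"],(p[1]-c["cy"])/c["fy"],1]);return -R.T@t,d/np.linalg.norm(d)
def plane(n,p,z):
    o,d=ray(n,p);return o+d*(z-o[2])/d[2]
def tri(ps,pt):
    a,d=ray("side",ps);b,e=ray("top",pt)
    k=np.linalg.lstsq(np.c_[d,-e],b-a,rcond=None)[0];return (a+k[0]*d+b+k[1]*e)/2,np.linalg.norm(a+k[0]*d-b-k[1]*e)
def proj(n,X):
    c=C[n];q=np.array(c["R"])@X+np.array(c["t"]);return np.array([c["fx"]*q[0]/q[2]+c["cx"],c["fy"]*q[1]/q[2]+c["cy"]])
S=lambda u,v:(190+u/3.75,120+v/3.75)
T=lambda u,v:(215+u/3.4,140+v/3.4)
E
python3 - <<'E'
from h import *
np.set_printoptions(precision=1,suppress=True)
c=[plane("top",T(*p),70) for p in((20,222),(127,573),(622,38),(748,373),(180,172),(287,522))]
for q in c:print(q)
c2=[plane("side",S(*p),70) for p in((165,388),(585,478),(357,48),(655,92))]
print("side",*c2)
ax=(c[0]-c[2]+c[1]-c[3]);ax/=np.linalg.norm(ax);print("ax",ax,np.degrees(np.arctan2(ax[1],ax[0])))
print("len",np.linalg.norm(c[0]-c[2]),np.linalg.norm(c[1]-c[3]),np.linalg.norm(c[0]-c[1]),np.linalg.norm(c[2]-c[3]))
for k,s,t in(("a",(577,209),(208,495)),("b",(247,151),(118,202)),("grip end mid",(425,112),(213,322)),("rest",(466,136),(475,262)),("plate far L",(352,390),(105,353)),("plate far R",(415,400),(122,406))):print(k,*tri(S(*s),T(*t)))
E
```

```text
[612.  119.2  70. ]
[423.6  54.1  70. ]
[ 727.7 -219.4   70. ]
[ 538.8 -282.6   70. ]
[642.8  30.9  70. ]
[452.5 -31.   70. ]
side [608.4 122.5  70. ] [420.2  56.8  70. ] [ 723.8 -219.4   70. ] [ 536.2 -284.5   70. ]
ax [-0.3  0.9 -0. ] 108.87242950800129
len 357.83537520736184 355.8064150878582 199.26966051694205 199.12906216001315
a [462.2  14.8 175.2] 2.9340494633388836
b [604.4  62.4 175.2] 1.0008789123144584
grip end mid [542.   14.2 195.5] 4.707788426115031
rest [ 591.4 -129.9   93.1] 2.4709750245010027
plate far L [538.9  68.8  67.7] 4.033292065452987
plate far R [510.   58.5  69.5] 4.302723129231072
```

move_arm --pt "0.1 0.2 0.02 0 0 -0.037 0" --pt "0.322 0.688 0.01 0 0 0 0" --pt "0.322 0.688 0.01 0 0 0 0" --pt "0.322 0.688 0.01 0 0 0 0" --pt "0.322 0.688 0.01 0 0 0 0" --pt "0.322 0.688 0.01 0 0 0 0" --pt "0.322 0.688 0.01 0 0 0 0" --pt "0.322 0.688 0.01 0 0 0 0" --pt "0.322 0.688 0.01 0 0 0 0" --pt "0.322 0.688 0.01 0 0 0 0" --pt "0.322 0.688 0.01 0 0 0 0" --pt "0.322 0.688 0.01 0 0 0 0" --pt "0.322 0.688 0.01 0 0 0 0" --pt "0.322 0.688 0.01 0 0 0 0" --pt "0.322 0.688 0.01 0 0 0 0" --pt "0.322 0.688 0.01 0 0 0 0" --pt "0.22 0.49 0 0 0 0 0" --pt "0 0 0 0 0 0 0"

```text
clock: 2.35
eef_pos: [474.8, 19.4, 230.6]
tcp_rot: [[0.945, 0.326, -0.001], [0.326, -0.945, 0.0], [-0.001, -0.001, -1.0]]
force: [0.6, -0.0, -0.6]
gripper_width: 45.8
grasp_force: 0.0
```

Run:
```python
from h import *
np.set_printoptions(precision=1,suppress=True)
o=np.array([560.4,-43.3]);ex=np.array([-.3237,.9462]);ey=np.array([-.9462,-.3237])
f=lambda X:(np.array([(X[:2]-o)@ex,(X[:2]-o)@ey]))
for n,P in(("top",[(105,353),(122,406),(187,337),(195,385)]),):
  for p in P:print(n,f(plane(n,T(*p),76.5)))
for p in((352,390),(415,400),(430,350),(374,338)):print("side",f(plane("side",S(*p),76.5)))
# nose top z=94
for p in((378,308),(422,318),(380,335),(420,343)):print("side nose?",f(plane("side",S(*p),94)))
for p in((180,172),(287,522),(190,167),(297,518),(160,178),(272,527)):print("gap",f(plane("top",T(*p),70)))
print("jar",f(plane("top",T(150,85),90)))
```

```text
top [113.3 -17. ]
top [112.9  13.1]
top [ 68.1 -12. ]
top [71.8 14.1]
side [122.4 -11.7]
side [120.2  18.1]
side [82.8 17.3]
side [ 82.3 -11. ]
side nose? [ 80.1 -10.5]
side nose? [81.1 11.6]
side nose? [99.7 -4.6]
side nose? [99.7 14.8]
gap [  43.5 -102. ]
gap [46.6 98.1]
gap [  37.3 -103. ]
gap [40.8 97.8]
gap [  55.2 -102. ]
gap [55.1 98.2]
jar [  46.1 -150. ]
```

move_arm --pt "0 0 -0.3 0 0 0 0" --pt "0 0 -0.3 0 0 0 0" --pt "0 0 -0.3 0 0 0 0" --pt "0 0 -0.2 0 0 0 0" --pt "0 0 0 0 0 0 0"

```text
clock: 2.98
eef_pos: [474.2, 18.2, 175.0]
tcp_rot: [[0.946, 0.323, -0.002], [0.323, -0.946, 0.0], [-0.002, -0.001, -1.0]]
force: [-0.2, -0.2, -0.2]
gripper_width: 46.2
grasp_force: 0.0
```

Run:
```python
from h import *
import cv2
a=imaging.get_image("side")[120:260,210:390]
b=imaging.get_image("top")
cv2.imwrite("pics/top2.png",b); b=b[180:300,215:335]
a=cv2.resize(a,(600,467),interpolation=cv2.INTER_CUBIC)
cv2.imwrite("pics/s2.png",a)
```

```text
(no output)
```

View pics/s2.png

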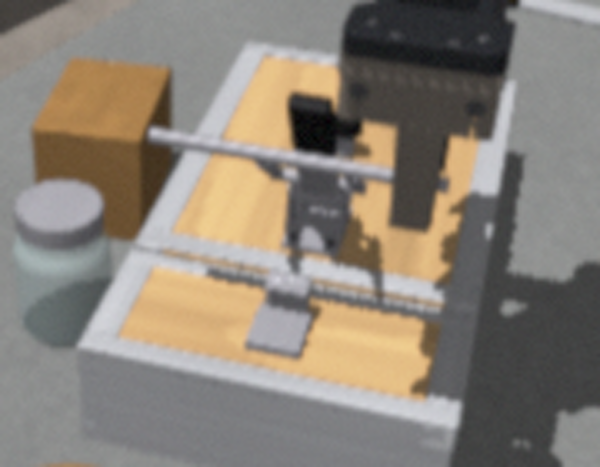

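Side view: the bar passes between the fingers at crop (395–445, 180), with the black grip at (312,125) and the keeper at (288,290). Closing now.

move_arm --pt "0 0 0 0 0 0 -0.6" --pt "0 0 0 0 0 0 -1" --pt "0 0 0 0 0 0 -1" --pt "0 0 0 0 0 0 -1" --pt "0 0 0 0 0 0 -1" --pt "0 0 0 0 0 0 -1" --squeeze 25

```text
clock: 3.82
eef_pos: [473.6, 20.1, 176.2]
tcp_rot: [[0.946, 0.324, -0.003], [0.324, -0.946, 0.004], [-0.002, -0.005, -1.0]]
force: [-5.4, 7.0, 6.3]
gripper_width: 7.5
grasp_force: 25.0
```

Run:
```python
from h import *
import cv2
s=read_state();print(s["gripper_width"],s["grasp_force"],s["force"],s["eef_pos"],s["qpos"])
b=imaging.get_image("top")[175:305,215:365]
cv2.imwrite("pics/t2.png",cv2.resize(b,None,fx=4.6,fy=4.6,interpolation=cv2.INTER_CUBIC))
```

```text
7.530105356313626 25.02273738384247 [-5.40665926  7.02151544  6.26518911] [473.5760505   20.05676501 176.2093178 ] [-0.21548751 -0.06414811  1.92176657  0.00316501  1.28814958  1.0243028 ]
```

View pics/t2.png

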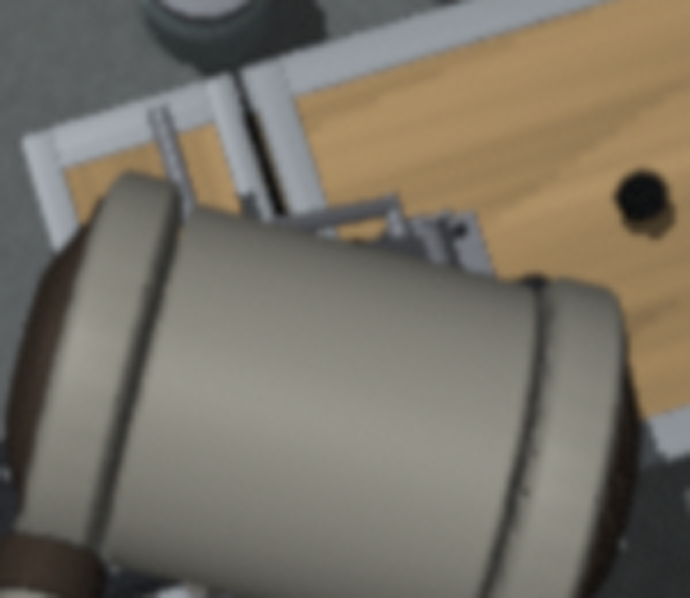

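The bar is held (opening 7.5, grip 25 N). The gripper hides the keeper in this view. I'll swing the bar forward and down in stages.

move_arm --pt "-0.036 0.104 -0.185 0 0 0 -1" --pt "-0.036 0.104 -0.185 0 0 0 -1" --pt "-0.028 0.08 -0.18 0 0 0 -1" --pt "-0.028 0.08 -0.18 0 0 0 -1" --pt "0 0 0 0 0 0 -1" --squeeze 35

```text
clock: 4.5
eef_pos: [467.4, 38.0, 138.9]
tcp_rot: [[0.946, 0.324, -0.003], [0.324, -0.946, 0.002], [-0.002, -0.003, -1.0]]
force: [-3.1, 5.7, 2.3]
gripper_width: 6.7
grasp_force: 35.0
```

move_arm --pt "-0.016 0.047 -0.195 0 0 0 -1" --pt "-0.016 0.047 -0.195 0 0 0 -1" --pt "0 0 -0.15 0 0 0 -1" --pt "0 0 -0.15 0 0 0 -1" --pt "0 0 0 0 0 0 -1"

```text
clock: 5.12
eef_pos: [466.3, 41.6, 104.4]
tcp_rot: [[0.946, 0.324, -0.002], [0.324, -0.946, 0.001], [-0.001, -0.001, -1.0]]
force: [-2.3, 4.4, -1.0]
gripper_width: 6.7
grasp_force: 35.0
```

Run:
```python
from h import *
import cv2
b=imaging.get_image("side")[140:260,230:380]
cv2.imwrite("pics/s3.png",cv2.resize(b,None,fx=5,fy=5,interpolation=cv2.INTER_CUBIC))
```

```text
(no output)
```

View pics/s3.png

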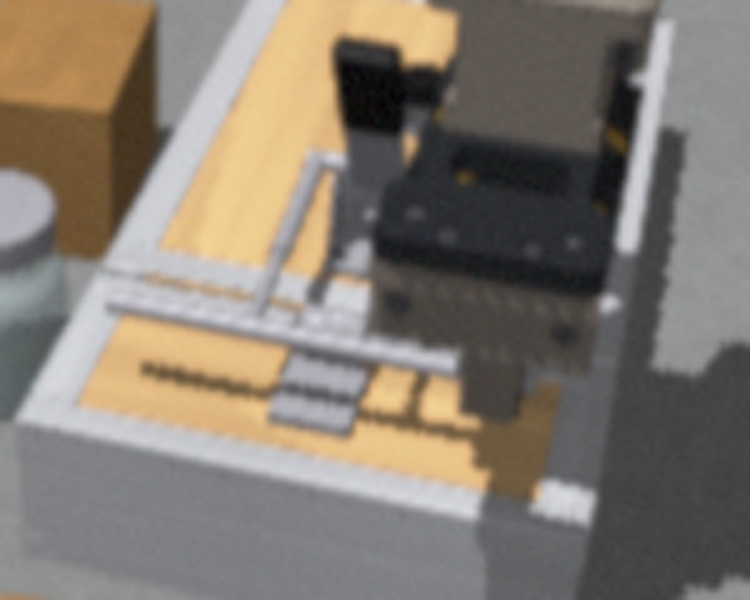

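Side view: the bar runs from (110,300) to (455,362), raised above the keeper plate (far edge about (310,432)). Its shadow lies beyond it, and the lever is near upright at (365,90). Lowering past the nose.

move_arm --pt "0 0 -0.1 0 0 0 -1" --pt "0 0 -0.1 0 0 0 -1" --pt "0 0 -0.1 0 0 0 -1" --pt "0 0 0 0 0 0 -1"

```text
clock: 5.68
eef_pos: [467.4, 40.7, 90.2]
tcp_rot: [[0.946, 0.324, 0.001], [0.324, -0.946, -0.001], [0.001, 0.001, -1.0]]
force: [-0.1, -0.1, 0.6]
gripper_width: 6.7
grasp_force: 35.0
```

Run:
```python
from h import *
np.set_printoptions(precision=1,suppress=True)
o=np.array([560.4,-43.3]);ex=np.array([-.3237,.9462]);ey=np.array([-.9462,-.3237])
f=lambda X:(np.array([(X[:2]-o)@ex,(X[:2]-o)@ey]))
q=lambda u,v:(230+u/5,140+v/5)
for p in((268,422),(352,435)):print(f(plane("side",q(*p),76.5)))
for p in((15,418),(598,518)):print("cap end",f(plane("side",q(*p),70)))
```

```text
[123.6 -11.9]
[121.2  17.9]
cap end [ 142.2 -100.7]
cap end [129.1 105. ]
```

move_arm --pt "0 0 -0.06 0 0 0 -1" --pt "0 0 -0.04 0 0 0 -1" --pt "0 0 0 0 0 0 -1"

```text
clock: 6.05
eef_pos: [467.9, 40.7, 85.6]
tcp_rot: [[0.946, 0.324, 0.002], [0.324, -0.946, -0.001], [0.002, 0.002, -1.0]]
force: [0.8, -3.7, 2.2]
gripper_width: 6.8
grasp_force: 35.0
```

move_arm --pt "0 0 -0.03 0 0 0 -1" --pt "0 0 0 0 0 0 -1"

```text
clock: 6.3
eef_pos: [467.8, 40.8, 84.1]
tcp_rot: [[0.946, 0.324, 0.002], [0.324, -0.946, -0.001], [0.002, 0.002, -1.0]]
force: [2.6, -3.3, 3.3]
gripper_width: 6.7
grasp_force: 35.0
```

move_arm --pt "0 0 -0.03 0 0 0 -1" --pt "0 0 0 0 0 0 -1"

```text
clock: 6.55
eef_pos: [467.7, 40.8, 82.2]
tcp_rot: [[0.946, 0.324, 0.002], [0.324, -0.946, -0.001], [0.001, 0.001, -1.0]]
force: [4.3, -4.7, 0.2]
gripper_width: 7.1
grasp_force: 35.0
```

move_arm --pt "0.006 -0.018 -0.02 0 0 0 -1" --pt "0 0 0 0 0 0 -1"

```text
clock: 6.8
eef_pos: [467.6, 40.2, 81.0]
tcp_rot: [[0.946, 0.324, 0.001], [0.324, -0.946, -0.0], [0.001, 0.0, -1.0]]
force: [3.6, -4.5, 1.0]
gripper_width: 6.5
grasp_force: 35.0
```

Run:
```python
from h import *
import cv2
b=imaging.get_image("side")[140:260,230:380]
cv2.imwrite("pics/s4.png",cv2.resize(b,None,fx=5,fy=5,interpolation=cv2.INTER_CUBIC))
```

```text
(no output)
```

View pics/s4.png

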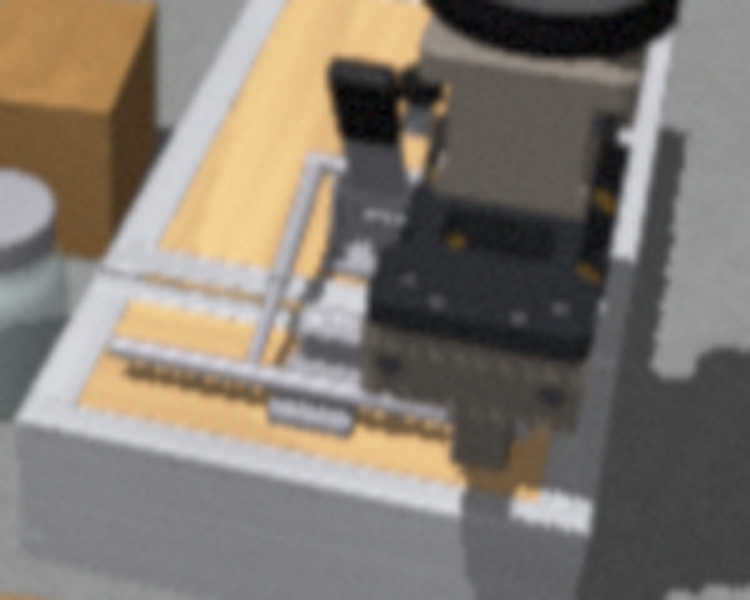

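Run:
```python
from h import *
np.set_printoptions(precision=1,suppress=True)
o=np.array([560.4,-43.3]);ex=np.array([-.3237,.9462]);ey=np.array([-.9462,-.3237])
f=lambda X:(np.array([(X[:2]-o)@ex,(X[:2]-o)@ey]))
q=lambda u,v:(230+u/5,140+v/5)
for z in(79,81,83,86):print(z,f(plane("side",q(310,384),z)),f(plane("side",q(112,347),z)))
for p in((270,420),(352,432)):print("plate far",f(plane("side",q(*p),76.5)))
for p in((300,355),(362,365),(302,330),(362,335)):print("nose",f(plane("side",q(*p),94)),f(plane("side",q(*p),90)))
```

```text
79 [102.1  -2. ] [104.1 -76.6]
81 [104.3  -1.6] [106.4 -75.8]
83 [106.6  -1.2] [108.6 -75.1]
86 [110.   -0.5] [112.  -73.9]
plate far [122.4 -11.5]
plate far [119.6  17.5]
nose [104.9  -5.8] [100.3  -6.8]
nose [103.6  16.3] [98.9 15.6]
nose [91.2 -8.5] [86.4 -9.5]
nose [87.3 12.8] [82.5 12. ]
```

move_arm --pt "0 0 -0.03 0 0 0 -1" --pt "0 0 0 0 0 0 -1"

```text
clock: 7.1
eef_pos: [467.7, 40.2, 79.6]
tcp_rot: [[0.946, 0.324, 0.001], [0.324, -0.946, -0.0], [0.001, 0.001, -1.0]]
force: [4.1, -3.7, 0.5]
gripper_width: 6.8
grasp_force: 35.0
```

move_arm --pt "0.02 -0.057 0 0 0 0 -1" --pt "0.02 -0.057 0 0 0 0 -1" --pt "0 0 0 0 0 0 -1"

```text
clock: 7.48
eef_pos: [466.8, 37.6, 78.3]
tcp_rot: [[0.946, 0.323, -0.006], [0.323, -0.946, 0.006], [-0.003, -0.008, -1.0]]
force: [-1.6, 10.2, 3.0]
gripper_width: 6.6
grasp_force: 38.4
```

move_arm --pt "0.02 -0.057 0 0 0 0 -1" --pt "0 0 0 0 0 0 -1"

```text
clock: 7.72
eef_pos: [467.3, 36.1, 78.4]
tcp_rot: [[0.946, 0.323, -0.007], [0.323, -0.946, 0.009], [-0.003, -0.011, -1.0]]
force: [-2.6, 14.6, 5.9]
gripper_width: 6.8
grasp_force: 41.8
```

move_arm --pt "0.02 -0.057 0.015 0 0 0 -1" --pt "0 0 0 0 0 0 -1" --squeeze 45

```text
clock: 7.98
eef_pos: [467.8, 32.5, 78.4]
tcp_rot: [[0.946, 0.323, -0.008], [0.324, -0.946, 0.007], [-0.005, -0.009, -1.0]]
force: [-4.0, 10.8, 1.2]
gripper_width: 6.4
grasp_force: 47.9
```

move_arm --pt "0.02 -0.057 0.01 0 0 0 -1" --pt "0 0 0 0 0 0 -1"

```text
clock: 8.22
eef_pos: [468.9, 29.1, 78.7]
tcp_rot: [[0.946, 0.324, -0.007], [0.324, -0.946, 0.006], [-0.005, -0.008, -1.0]]
force: [-1.5, 9.3, -0.8]
gripper_width: 6.5
grasp_force: 45.1
```

move_arm --pt "0.02 -0.057 0.01 0 0 0 -1" --pt "0 0 0 0 0 0 -1"

```text
clock: 8.48
eef_pos: [470.1, 26.1, 79.2]
tcp_rot: [[0.946, 0.324, -0.007], [0.324, -0.946, 0.006], [-0.005, -0.008, -1.0]]
force: [-1.3, 8.1, -1.7]
gripper_width: 6.2
grasp_force: 45.1
```

move_arm --pt "0.013 -0.038 0.01 0 0 0 -1" --pt "0 0 0 0 0 0 -1"

```text
clock: 8.72
eef_pos: [470.7, 24.3, 79.7]
tcp_rot: [[0.946, 0.324, -0.007], [0.324, -0.946, 0.006], [-0.005, -0.008, -1.0]]
force: [-1.7, 8.8, -2.1]
gripper_width: 6.4
grasp_force: 45.1
```

Run:
```python
from h import *
import cv2
b=imaging.get_image("side")[140:260,230:380]
cv2.imwrite("pics/s5.png",cv2.resize(b,None,fx=5,fy=5,interpolation=cv2.INTER_CUBIC))
```

```text
(no output)
```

View pics/s5.png

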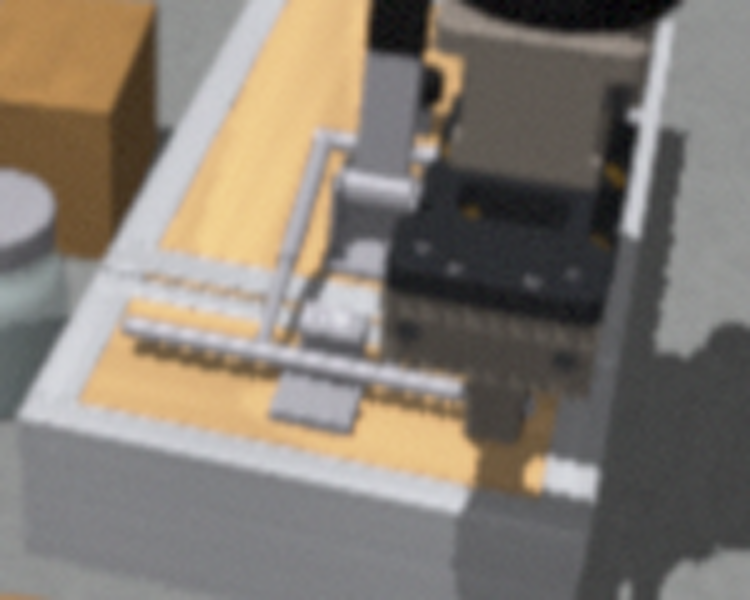

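Run:
```python
from h import *
import cv2
np.set_printoptions(precision=1,suppress=True)
o=np.array([560.4,-43.3]);ex=np.array([-.3237,.9462]);ey=np.array([-.9462,-.3237])
f=lambda X:(np.array([(X[:2]-o)@ex,(X[:2]-o)@ey]))
q=lambda u,v:(230+u/5,140+v/5)
for z in(80.5,83,86):print(z,f(plane("side",q(318,361),z)))
for p in((270,416),(352,431)):print("plate far",f(plane("side",q(*p),76.5)))
a=cv2.imread("pics/s4.png");b=cv2.imread("pics/s5.png")
# cap front edge shift: compare strip along left part
ga=cv2.cvtColor(a,6).astype(np.float32);gb=cv2.cvtColor(b,6).astype(np.float32)
for (x,y,w,h) in((10,390,200,130),(260,395,110,60),(60,430,380,160),(0,0,150,200)):
    print(cv2.phaseCorrelate(ga[y:y+h,x:x+w].copy(),gb[y:y+h,x:x+w].copy()))
```

```text
80.5 [90.5 -1.9]
83 [93.4 -1.4]
86 [96.9 -0.7]
plate far [120.3 -12. ]
plate far [119.1  17.4]
((-0.0033829968503482633, 5.671679199543696), 0.18805663568002207)
((0.013950215457938953, 0.020255977664188407), 0.2861235026518504)
((-0.13979683742266502, -8.901491438740607), 0.14959052403767903)
((-0.09116208198268794, -0.013434657668966565), 0.6038341954549153)
```

move_arm --pt "0.013 -0.038 0 0 0 0 -1" --pt "0 0 0 0 0 0 -1"

```text
clock: 9.02
eef_pos: [471.3, 22.4, 79.6]
tcp_rot: [[0.946, 0.324, -0.007], [0.324, -0.946, 0.006], [-0.005, -0.008, -1.0]]
force: [-1.1, 9.2, -2.0]
gripper_width: 6.6
grasp_force: 45.1
```

move_arm --pt "0.013 -0.038 0 0 0 0 -1" --pt "0 0 0 0 0 0 -1"

```text
clock: 9.28
eef_pos: [471.8, 20.6, 79.6]
tcp_rot: [[0.946, 0.324, -0.007], [0.324, -0.946, 0.006], [-0.005, -0.008, -1.0]]
force: [-0.5, 8.6, -1.6]
gripper_width: 6.4
grasp_force: 45.1
```

move_arm --pt "0.013 -0.038 0 0 0 0 -1" --pt "0 0 0 0 0 0 -1"

```text
clock: 9.52
eef_pos: [472.3, 18.9, 79.4]
tcp_rot: [[0.946, 0.324, -0.008], [0.324, -0.946, 0.007], [-0.005, -0.009, -1.0]]
force: [-1.8, 9.3, -3.2]
gripper_width: 6.2
grasp_force: 45.1
```

move_arm --pt "0.013 -0.038 0 0 0 0 -1" --pt "0 0 0 0 0 0 -1"

```text
clock: 9.78
eef_pos: [472.4, 18.0, 79.2]
tcp_rot: [[0.946, 0.323, -0.009], [0.323, -0.946, 0.009], [-0.006, -0.011, -1.0]]
force: [-2.0, 13.3, -1.8]
gripper_width: 6.2
grasp_force: 45.1
```

move_arm --pt "0 0 0.06 0 0 0 -1" --pt "0 0 0 0 0 0 -1"

```text
clock: 10.02
eef_pos: [472.2, 17.9, 82.1]
tcp_rot: [[0.946, 0.324, -0.01], [0.324, -0.946, 0.008], [-0.006, -0.011, -1.0]]
force: [-3.3, 12.5, -2.8]
gripper_width: 6.6
grasp_force: 45.1
```

move_arm --pt "0 0 0.04 0 0 0 -1" --pt "0 0 0 0 0 0 -1"

```text
clock: 10.28
eef_pos: [472.0, 17.9, 83.6]
tcp_rot: [[0.946, 0.324, -0.01], [0.324, -0.946, 0.008], [-0.006, -0.011, -1.0]]
force: [-1.9, 11.6, -5.5]
gripper_width: 6.4
grasp_force: 45.1
```

move_arm --pt "0 0 0.04 0 0 0 -1" --pt "0 0 0 0 0 0 -1"

```text
clock: 10.52
eef_pos: [471.8, 18.0, 84.6]
tcp_rot: [[0.946, 0.323, -0.01], [0.324, -0.946, 0.009], [-0.006, -0.011, -1.0]]
force: [1.9, 11.2, -13.0]
gripper_width: 6.9
grasp_force: 45.1
```

move_arm --pt "0 0 -0.09 0 0 0 -1" --pt "0 0 0 0 0 0 -0.4" --pt "0 0 0 0 0 0 -0.4" --pt "0 0 0 0 0 0 -0.4" --pt "0 0 0 0 0 0 -0.4"

```text
clock: 11.15
eef_pos: [476.5, 13.6, 84.5]
tcp_rot: [[0.946, 0.323, 0.0], [0.323, -0.946, -0.0], [0.0, 0.0, -1.0]]
force: [-0.4, 0.7, 0.0]
gripper_width: 27.7
grasp_force: 0.0
```

move_arm --pt "0 0 0.2 0 0 0 -0.4" --pt "0 0 0.5 0 0 0 -0.4" --pt "0 0 0.8 0 0 0 -0.4" --pt "0 0 0.8 0 0 0 -0.7" --pt "-0.2 0.2 0.8 0 0 0 -1" --pt "-0.3 0.6 0.3 0 0 0 -1" --pt "0 0.3 0 0 0 0 -1" --pt "0 0 0 0 0 0 -1"

```text
clock: 12.15
eef_pos: [451.3, 69.3, 253.8]
tcp_rot: [[0.946, 0.325, -0.001], [0.325, -0.946, -0.0], [-0.001, -0.0, -1.0]]
force: [0.4, -0.8, -0.6]
gripper_width: 0.1
grasp_force: 0.0
```

Run:
```python
from h import *
import cv2
b=imaging.get_image("side")
cv2.imwrite("pics/s6f.png",b);cv2.imwrite("pics/s6.png",cv2.resize(b[110:260,200:390],None,fx=4,fy=4,interpolation=cv2.INTER_CUBIC))
print(read_state()["force"])
```

```text
[-0.33831942 -0.17968561 -0.46381599]
```

View pics/s6.png

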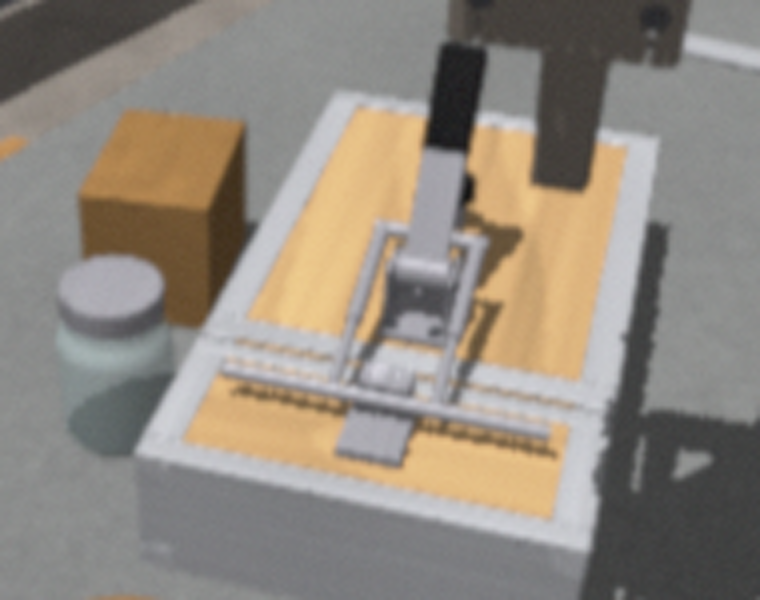

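Side view: the bar is tucked against the keeper at (385,400) with the nose above it. The handle stands up, end at (463,45). Next: the handle angle.

Run:
```python
from h import *
np.set_printoptions(precision=1,suppress=True)
o=np.array([560.4,-43.3]);ex=np.array([-.3237,.9462]);ey=np.array([-.9462,-.3237])
for p in((463,47),(447,150),(425,268),(385,398)):
    O,d=ray("side",(200+p[0]/4,110+p[1]/4)); k=((o-O[:2])@ey)/(d[:2]@ey); X=O+k*d
    x=(X[:2]-o)@ex; print(x,X[2],np.hypot(x,X[2]-98),np.degrees(np.arctan2(X[2]-98,x)))
s=read_state();e=s["eef_pos"][:2]-o;print("tcp case",e@ex,e@ey,s["eef_pos"][2])
```

```text
-61.096266180527316 190.34880653511448 110.72965189894641 123.48788587217864
-41.63026277462325 143.11291028930515 61.38610146812613 132.70086930508583
-6.43703508104402 94.72969754945126 7.220131491368872 -153.06738841584058
76.51156979243414 76.23172580460505 79.54796083840502 -15.881560189444409
tcp case 141.35639202020909 67.02317404394067 253.433777826776
```

move_arm --pt "0.43 -0.43 -0.11 0 0 0 -1" --pt "0.43 -0.43 -0.11 0 0 0 -1" --pt "0.43 -0.43 -0.11 0 0 0 -1" --pt "0.43 -0.43 -0.11 0 0 0 -1" --pt "0.43 -0.43 -0.11 0 0 0 -1" --pt "0.09 -0.27 -0.2 0 0 0 -1" --pt "0.09 -0.27 -0.2 0 0 0 -1" --pt "0 0 0 0 0 0 -1" --squeeze 20

```text
clock: 13.2
eef_pos: [566.9, -66.2, 205.2]
tcp_rot: [[0.947, 0.323, -0.003], [0.323, -0.947, 0.001], [-0.002, -0.002, -1.0]]
force: [-0.7, -0.6, -0.6]
gripper_width: 0.2
grasp_force: 0.0
```

move_arm --pt "0.04 -0.11 -0.09 0 0 0 -1" --pt "0 0 0 0 0 0 -1"

```text
clock: 13.45
eef_pos: [569.8, -71.0, 202.4]
tcp_rot: [[0.946, 0.324, -0.0], [0.324, -0.946, 0.0], [-0.0, -0.0, -1.0]]
force: [-0.3, -0.2, -0.0]
gripper_width: 0.4
grasp_force: 0.0
```

move_arm --pt "0.034 -0.098 -0.088 0 0 0 -1" --pt "0.034 -0.098 -0.088 0 0 0 -1" --pt "0.034 -0.098 -0.088 0 0 0 -1"

```text
clock: 13.82
eef_pos: [575.2, -86.2, 189.0]
tcp_rot: [[0.946, 0.324, 0.0], [0.324, -0.946, 0.0], [0.0, -0.0, -1.0]]
force: [-0.1, 0.7, 1.3]
gripper_width: 0.4
grasp_force: 0.8
```

move_arm --pt "0.029 -0.085 -0.082 0 0 0 -1" --pt "0.029 -0.085 -0.082 0 0 0 -1" --pt "0.029 -0.085 -0.082 0 0 0 -1"

```text
clock: 14.2
eef_pos: [579.8, -99.0, 176.8]
tcp_rot: [[0.946, 0.324, 0.001], [0.324, -0.946, -0.0], [0.001, 0.0, -1.0]]
force: [-0.5, 0.2, 2.5]
gripper_width: 0.5
grasp_force: 1.0
```

move_arm --pt "0.024 -0.07 -0.096 0 0 0 -1" --pt "0.024 -0.07 -0.096 0 0 0 -1" --pt "0.024 -0.07 -0.096 0 0 0 -1"

```text
clock: 14.58
eef_pos: [583.2, -109.4, 162.2]
tcp_rot: [[0.946, 0.324, 0.0], [0.324, -0.946, -0.0], [0.0, 0.0, -1.0]]
force: [0.8, 0.3, 3.2]
gripper_width: 0.9
grasp_force: 1.0
```

move_arm --pt "0.018 -0.053 -0.107 0 0 0 -1" --pt "0.018 -0.053 -0.107 0 0 0 -1" --pt "0.018 -0.053 -0.1 0 0 0 -1"

```text
clock: 14.95
eef_pos: [585.7, -117.2, 146.3]
tcp_rot: [[0.946, 0.324, -0.0], [0.324, -0.946, 0.0], [-0.0, -0.0, -1.0]]
force: [0.5, -0.1, 0.7]
gripper_width: 0.5
grasp_force: 0.9
```

move_arm --pt "0.01 -0.03 -0.086 0 0 0 -1" --pt "0.01 -0.03 -0.086 0 0 0 -1"

```text
clock: 15.2
eef_pos: [586.8, -120.3, 137.9]
tcp_rot: [[0.946, 0.324, 0.0], [0.324, -0.946, -0.0], [-0.0, 0.0, -1.0]]
force: [0.5, 0.2, 1.9]
gripper_width: 0.3
grasp_force: 0.8
```

move_arm --pt "0.007 -0.022 -0.06 0 0 0 -1" --pt "0.007 -0.022 -0.06 0 0 0 -1"

```text
clock: 15.45
eef_pos: [587.3, -122.1, 131.8]
tcp_rot: [[0.946, 0.324, -0.0], [0.324, -0.946, 0.001], [-0.0, -0.001, -1.0]]
force: [-0.0, 0.4, 1.7]
gripper_width: 0.7
grasp_force: 0.7
```

move_arm --pt "0.004 -0.01 -0.04 0 0 0 -1" --pt "0 0 0 0 0 0 -1"

```text
clock: 15.7
eef_pos: [587.3, -122.6, 129.7]
tcp_rot: [[0.946, 0.324, -0.001], [0.324, -0.946, 0.0], [-0.001, -0.001, -1.0]]
force: [-0.2, -0.1, 0.3]
gripper_width: 0.3
grasp_force: 0.0
```

move_arm --pt "0.002 -0.006 -0.04 0 0 0 -1" --pt "0 0 0 0 0 0 -1"

```text
clock: 15.95
eef_pos: [587.5, -123.1, 127.9]
tcp_rot: [[0.946, 0.324, -0.001], [0.324, -0.946, 0.0], [-0.001, -0.0, -1.0]]
force: [-0.0, 0.3, -0.3]
gripper_width: 0.5
grasp_force: 0.0
```

move_arm --pt "0.002 -0.006 -0.04 0 0 0 -1" --pt "0 0 0 0 0 0 -1"

```text
clock: 16.2
eef_pos: [587.7, -123.4, 125.9]
tcp_rot: [[0.946, 0.324, -0.0], [0.324, -0.946, 0.0], [-0.0, -0.0, -1.0]]
force: [-0.6, -1.3, 0.1]
gripper_width: 0.6
grasp_force: 0.0
```

move_arm --pt "0.002 -0.006 -0.03 0 0 0 -1" --pt "0 0 0 0 0 0 -1"

```text
clock: 16.45
eef_pos: [587.9, -123.7, 124.5]
tcp_rot: [[0.946, 0.324, -0.0], [0.324, -0.946, 0.0], [-0.0, -0.0, -1.0]]
force: [0.1, 0.7, -0.3]
gripper_width: 0.2
grasp_force: 0.1
```

move_arm --pt "0 0 -0.03 0 0 0 -1" --pt "0 0 0 0 0 0 -1"

```text
clock: 16.7
eef_pos: [588.0, -123.8, 123.1]
tcp_rot: [[0.946, 0.324, 0.0], [0.324, -0.946, -0.0], [0.0, 0.0, -1.0]]
force: [0.2, 0.3, 0.4]
gripper_width: 0.6
grasp_force: 0.1
```

move_arm --pt "0 0 -0.04 0 0 0 -1" --pt "0 0 0 0 0 0 -1"

```text
clock: 16.95
eef_pos: [587.9, -123.7, 121.0]
tcp_rot: [[0.946, 0.324, 0.0], [0.324, -0.946, 0.0], [0.0, -0.0, -1.0]]
force: [1.2, 0.5, 0.4]
gripper_width: 0.6
grasp_force: 0.1
```

move_arm --pt "0 0 -0.04 0 0 0 -1" --pt "0 0 0 0 0 0 -1"

```text
clock: 17.2
eef_pos: [587.9, -123.6, 118.9]
tcp_rot: [[0.946, 0.324, -0.0], [0.324, -0.946, 0.0], [-0.0, -0.0, -1.0]]
force: [0.6, 0.1, 0.4]
gripper_width: 0.9
grasp_force: 0.1
```

move_arm --pt "0 0 -0.03 0 0 0 -1" --pt "0 0 0 0 0 0 -1"

```text
clock: 17.45
eef_pos: [588.0, -123.7, 117.8]
tcp_rot: [[0.946, 0.324, 0.0], [0.324, -0.946, -0.0], [0.0, 0.0, -1.0]]
force: [-0.9, -0.6, 2.7]
gripper_width: 0.2
grasp_force: 1.1
```

move_arm --pt "0 0 -0.02 0 0 0 -1" --pt "0 0 0 0 0 0 -1"

```text
clock: 17.7
eef_pos: [588.0, -123.8, 117.3]
tcp_rot: [[0.946, 0.324, 0.0], [0.324, -0.946, -0.0], [0.0, 0.0, -1.0]]
force: [-1.8, -1.3, 6.2]
gripper_width: 0.6
grasp_force: 2.7
```

move_arm --pt "0 0 -0.02 0 0 0 -1" --pt "0 0 0 0 0 0 -1"

```text
clock: 17.95
eef_pos: [588.1, -123.8, 116.8]
tcp_rot: [[0.946, 0.324, 0.0], [0.324, -0.946, -0.0], [0.0, 0.0, -1.0]]
force: [-3.0, 0.3, 8.0]
gripper_width: 0.4
grasp_force: 4.1
```

move_arm --pt "0 0 -0.016 0 0 0 -1" --pt "0 0 0 0 0 0 -1" --pt "0 0 0 0 0 0 -1"

```text
clock: 18.32
eef_pos: [588.1, -123.9, 116.5]
tcp_rot: [[0.946, 0.324, 0.0], [0.324, -0.946, -0.0], [0.0, 0.001, -1.0]]
force: [-3.9, 0.9, 10.5]
gripper_width: 0.7
grasp_force: 5.2
```

move_arm --pt "0 0 0.1 0 0 0 -1" --pt "0 0 0.6 0 0 0 -1" --pt "0 0 0.9 0 0 0 -1" --pt "-0.6 -0.7 0.9 0 0 0 -1" --pt "-0.8 -0.9 0.3 0 0 0 -1" --pt "-0.8 -0.9 0 0 0 0 -1" --pt "-0.8 -0.9 0 0 0 0 -1" --pt "-0.8 -0.9 0 0 0 0 -1" --pt "0 0 0 0 0 0 -1"

```text
clock: 19.45
eef_pos: [396.4, -340.1, 253.0]
tcp_rot: [[0.948, 0.318, -0.001], [0.318, -0.948, 0.0], [-0.001, -0.0, -1.0]]
force: [-0.4, 0.6, -0.4]
gripper_width: 0.5
grasp_force: 0.0
```

Run:
```python
from h import *
import cv2
np.set_printoptions(precision=1,suppress=True)
o=np.array([560.4,-43.3]);ex=np.array([-.3237,.9462]);ey=np.array([-.9462,-.3237])
W=lambda x,y,z:np.r_[o+x*ex+y*ey,z]
b=imaging.get_image("top");a=cv2.imread("pics/top0.png")
hull=lambda P:cv2.fillPoly(np.zeros(b.shape[:2],np.uint8),[np.int32([proj("top",W(*p)) for p in P])],1)
m=hull([(-150,-60,80),(40,-60,80),(40,60,80),(-150,60,80)])
k=((b.max(2)<45)&(m>0)).astype(np.uint8)
n,l,st,c=cv2.connectedComponentsWithStats(k)
for i in range(1,n):
    if st[i,4]>15:
        X=plane("top",c[i],100)[:2]-o; print("dark",st[i],X@ex,X@ey)
S=imaging.get_image("side")
# brightness profile along case x across gap, in top and side view, y=+-85, before/after
s0=cv2.imread("pics/side0.png")
for y in(-80,80):
  for nm,ims in(("top",(a,b)),):
    for im in ims:
      g=cv2.cvtColor(im,6).astype(np.float32);pts=np.float32([proj(nm,W(x,y,70)) for x in range(26,66,2)])
      print(y,nm,cv2.remap(g,pts[:,0],pts[:,1],1).ravel().astype(int))
for nm,ims in(("top",(a,b)),("side",(s0,S))):
  for im in ims:
    g=cv2.cvtColor(im,6).astype(np.float32)
    pts=np.float32([proj(nm,W(x,50,70)) for x in range(110,150,2)])
    print("capend",nm,cv2.remap(g,pts[:,0],pts[:,1],1).ravel().astype(int))
for nm,r in (("tape",(155,200,60,65)),("jar+carton",(240,105,115,75))):
  x,y,w,h=r;print(nm,np.abs(a[y:y+h,x:x+w].astype(int)-b[y:y+h,x:x+w]).mean())
print(read_state()["eef_pos"],read_state()["force"])
```

```text
dark [339 209  30  19 326] -87.98419272161405 -1.6557800352524583
-80 top [127 125 136 143 147 150 154 152 135  93  46  28  71 121 144 155 164 160
 144 142]
-80 top [127 125 135 143 147 149 153 151 134  93  69 104 135 149 159 162 145 139
 142 140]
80 top [126 123 138 146 150 152 152 151 139 106  56  44  84 124 134 111  79  66
  79 109]
80 top [126 122 137 145 149 151 151 151 139 109  87 110 136 144 149 149 135 128
 130 129]
capend top [135 135 136 136 136 134 134 131 126 134 148 154 158 161 157 132 102  96
  96  96]
capend top [134 135 135 135 134 132 126 124 142 152 155 159 161 148 111  95  94  95
  95  95]
capend side [182 183 183 184 184 182 181 180 180 182 184 186 187 188 187 180 156 134
 121 118]
capend side [182 182 183 182 181 179 177 180 182 184 186 188 188 182 164 135 118 113
 114 116]
tape 0.6875213675213675
jar+carton 0.7196908212560387
[ 398.7 -337.5  253.1] [1.4 0.3 0.1]
```

```bash
python3 -c "
from station import workorder;print(workorder.job_done())"
```

```text
the job is handed in; nothing more can be done
None
```

I handed the job in at about 19.5 s: the bar is hooked under the keeper's nose, the lever is past centre and felt firm on its rest, pressed to about 10.5 N. In the last top image the cap gap looks closed, and the carton, jar and tape core have not moved.

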